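# Slide the oil bottle into its bay

### The arm

A 6-joint arm with a two-finger parallel gripper is mounted at the origin on the work surface. World frame = base frame: x ahead of the robot, y to its left, z up, the work surface at z = 0. Lengths are in m, angles in rad, forces in N, time in s.
With the tool pointing down it reaches from about 0.2 to 0.875 m from the base axis. Payload 3.4 kg.
Tool frame: the origin (TCP) lies on the centre line of the jaws, within the pads' length; the fingertips stand 17 mm ahead of it and the grasp point (between the pads) lies 2 mm behind it (robot.tips_ahead is the z of the fingertips in the tool frame, in m); z points along the fingers, y is the direction in which the jaws open and shut (so a half turn about z gives the same grasp; the last joint's range is limited). The gripper opens to 94 mm and grips with 3 to 60 N. Pads are 16 mm wide; open, the fingers measure 119 mm over their backs; the gripper's body (75 mm by 177 mm) begins 78 mm behind the grasp point.
Start: joints at [-1.272, 0.276, 1.505, -0, 1.361, -0.121], TCP at [0.234, -0.525, 0.222] pointing down, gripper open.
Joint ranges: [-2.89, 2.89], [-0.75, 2.08], [0.22, 2.7], [-1.18, 4.32], [0.11, 2.71], [-2.7, 2.7]. Speed limits (rad/s): [2.57, 2.57, 3.14, 3.14, 3.14, 3.14].

### API

Orientations are given as [roll, pitch, yaw] about the fixed x, y, z axes, in that order (R = Rz(yaw) Ry(pitch) Rx(roll)).
In Python, from bench import robot gives the robot as it stands.
- The arm moves only by the tool play_rows, never from a script. Its argument "moves" is a list of rows, each a list of 4 numbers: the shift along the tool's x, y, z in mm, then the turn about the tool's z in degrees. In form: [[x, y, z, roll], ...]. A call has 1 to 20 rows; each row is the pose to reach, as a shift and turn from the pose measured when the call began, along the tool's axes at that moment; what a row does not reach only later rows make up. A row lasts 1/12 s, in which the tool goes at most 41.7 mm and 7.16 degrees, less where a joint would pass 70% of its speed; a pose out of reach is approached as far as the arm can. A call with a gripper value outside its range is refused whole. "claw" is the opening, from -1 (shut) to 1 (fully open), so that 0 is half open, set as the call begins (left out, the last holds). The fingers move at their own pace and stop on an object; "newtons" is the grip in N (left out, the last holds). Time passes only in rows, so rows that repeat a pose let the fingers close. It gives the time, the measured TCP pose, the force and the opening at its end, in the units of the state.
- robot.observe(): the state, without advancing time (a new reading comes with each control period).
- robot.read_camera(name): name is "side" or "top"; returns a dict with "img" (480x640x3 uint8, blue, green, red), "z_map" (480x640 float32, m along the optical axis (not along the pixel's ray), 0 where there is no reading), "fovy" (degrees; the focal length in pixels is half the picture's height over the tangent of half this angle, whatever the lens; pixels are square), "cx", "cy" (the principal point, pixels), "distortion" ([k1, k2, p1, p2, k3] as OpenCV has them; the pictures are not rectified), "world_from_camera" (4x4, takes a point from camera to world coordinates). Camera axes: x right, y up, looking along -z (the intrinsics and any distortion apply to the point x, -y, -z); pixel columns grow to the right and rows downward; lengths in m; the calibration is good to about 2 mm. A picture is of the moment at which its call begins.
- robot.hand_in(): hands the job in, once; it reports no verdict.
The state is a dict: "time_s": time; "joint_positions": joint angles; "qvel": joint speeds; "effort": joint torques, N m; "tcp_pos": TCP position; "tcp_rot": TCP orientation; "ft_force": force on the tool from outside, world axes, zero at the start; "wrist_torque": the same for the moment, N m; "opening": finger opening in m.
Only numpy, scipy, OpenCV 4.12 (cv2) and the standard library are available. Lean on these libraries where they do the work, as an engineer would, in place of code of your own. Each camera call takes 0.05 s, during which the arm holds its last target.

### The job

Push the tall oil bottle across the counter into the empty bay of the low wooden display rack, until it stands against the bay's back board. Push it gently and only on its lower half, so that it slides upright without tipping; do not pick it up or squeeze it, and leave the jars, the nut bowl and the stone where they are.

Things in the scene. Friction and masses are not known exactly. Their poses are not given: they have to be found in the camera images.
- bottle: Tall amber glass bottle, black cap, loose, upright on the counter; 246 mm high, about 0.5 kg (varies). A cylinder 52 mm in diameter up to 155 mm, above it a taper to a 25 mm neck and 30 mm cap. Origin: centre of its underside, z up its axis. Push it on the lower half, below 120 mm. Friction on the counter about 0.4 (varies): pushed above about 50 mm it may tip.
- bottle_top: The upper half of the same bottle, from 120 mm above the counter up to the cap, rigidly one with the lower half: not to be touched. Origin on the bottle's axis, 120 mm above its underside.
- rack: Low pale wood rack, fixed to the counter: three bays in a row, open at front and top, no floor. Origin on the counter at its middle; x points from open front to back, y along the row. Dividers 10 mm thick, 40 mm high, from x = -30 to +30 mm at y = -129, -43, 43, 129 mm: bays 76 mm wide, 60 mm deep. Back board 12 mm thick, 40 mm high, inner face at x = +30 mm.
- empty: The bottle's place in the one empty bay, where a flat sheet of plain paper, 40 x 50 mm, lies (too thin to feel). Origin on the counter, midway between that bay's dividers and 26 mm in front of the back board: where the bottle's origin is when it stands centred against the back. x points straight to the back board, y along the row, like the rack's axes.
- jar_a: Closed white jar with a dark lid, 56 mm in diameter, 75 mm high, loose, standing in one of the other two bays. Origin at the centre of its underside. Leave alone.
- jar_b: A second jar just like it, in the remaining bay. Leave alone.
- nutbowl: Terracotta bowl heaped with nuts, 100 mm wide, about 55 mm high, loose, on the counter to the left of the bottle. Origin at the centre of its underside. Leave alone.
- stone: Grey cracking stone, 58 mm wide, 54 mm high, loose, on the counter to the right of the bottle. Origin at the centre of its underside. Leave alone.
Mind the look-alikes: they are no part of the job. Of the things like the bottle, leave any that is purple; of the rest the smaller one is meant.

How it is judged:
By the outcome, as a careful person would: the job done as asked, in the order asked, and still so for the second after the job is handed in, with the robot touching nothing.
It also fails if it takes over 54 s, if anything falls off the work surface, if the arm or the gripper's body presses on something with over 40 N, if the wrist force passes 120 N, or if a joint passes its speed limit or range.

## Working session

There is one attempt and no reset: what is moved stays moved. The work goes in short steps, Python scripts to look and compute and a tool call to move; the robot and the scene stay as the last step left them, time stands still between calls to the robot, and variables do not carry over. Pictures are saved under pics/ and viewed, and the job is handed in when it is done.

Besides the shell and the picture viewer there is one more tool, called after ">>>" in YAML: its name, and indented under it one key for each argument. play_rows: Moves the arm, as the interface text tells. Its arguments: {"type":"object","properties":{"moves":{"type":"array"},"claw":{"type":"number"},"newtons":{"type":"number"}},"required":["moves"]}

```bash
mkdir -p pics; ls; cat > h.py <<'E'
import numpy as np, cv2
from bench import robot
def grab(n):
    r=robot.read_camera(n); np.savez(f'{n}.npz',**{k:np.array(v) for k,v in r.items()}); return r
def load(n): 
    d=np.load(f'{n}.npz'); return {k:d[k] for k in d.files}
def K(r):
    f=240/np.tan(np.radians(float(r['fovy']))/2); return np.array([[f,0,float(r['cx'])],[0,f,float(r['cy'])],[0,0,1.]])
def ray(r,u,v):
    p=cv2.undistortPoints(np.array([[[u,v]]],float),K(r),np.array(r['distortion'],float))[0,0]
    return np.array([p[0],-p[1],-1.])
def px(r,u,v,z=None):
    T=r['world_from_camera'];d=ray(r,u,v)
    if z is None:
        zz=float(r['z_map'][int(round(v)),int(round(u))]); return T[:3,:3]@(d*zz)+T[:3,3]
    w=T[:3,:3]@d; return T[:3,3]+w*(z-T[2,3])/w[2]
def proj(r,P):
    T=np.linalg.inv(r['world_from_camera']);c=T[:3,:3]@np.array(P,float)+T[:3,3];c=c*[1,-1,-1]
    return cv2.projectPoints(c.reshape(1,1,3),np.zeros(3),np.zeros(3),K(r),np.array(r['distortion'],float))[0].ravel()
E
python3 - <<'E'
from h import *
for n in('side','top'):
    r=grab(n); cv2.imwrite(f'pics/{n}0.png',r['img']); print(n,r['fovy'],r['distortion'],np.round(r['world_from_camera'],3).tolist())
print(robot.observe())
E
```

```text
pics
side 55.90940608725252 [0.01998625 0.         0.         0.         0.        ] [[0.998, 0.024, -0.055, 0.473], [-0.058, 0.63, -0.774, -0.595], [0.016, 0.776, 0.631, 0.613], [0.0, 0.0, 0.0, 1.0]]
top 49.12380797632421 [-0.04009117  0.          0.          0.          0.        ] [[0.027, 0.993, -0.117, 0.42], [-0.999, 0.031, 0.028, 0.024], [0.032, 0.116, 0.993, 1.033], [0.0, 0.0, 0.0, 1.0]]
{'time_s': 0.1, 'joint_positions': array([-1.27198309e+00,  2.76512974e-01,  1.50598782e+00, -5.39230611e-06,
        1.36070946e+00, -1.20995480e-01]), 'qvel': array([-3.43089925e-04, -7.47193677e-04, -4.19979940e-03,  7.27657594e-05,
       -4.14812815e-04, -1.09046143e-03]), 'effort': array([ 1.26715004e-03, -4.05456483e+01, -2.37779135e+01,  7.01639894e-02,
        2.99474399e-02, -4.84059990e-05]), 'tcp_pos': array([ 0.23421503, -0.5246105 ,  0.22170939]), 'tcp_rot': array([-3.13998624e+00, -1.90012586e-04,  4.19809697e-01]), 'ft_force': array([ 0.04129008,  0.10790972, -0.98059362]), 'wrist_torque': array([ 0.03067715,  0.02292591, -0.0100627 ]), 'opening': 0.09392940935260834}
```

View pics/side0.png

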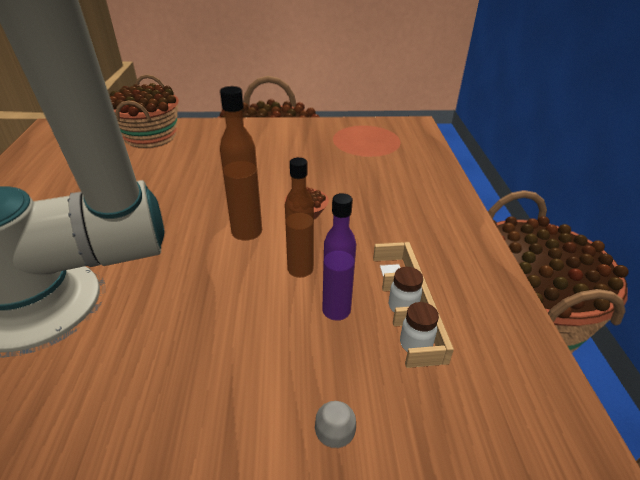

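View pics/top0.png

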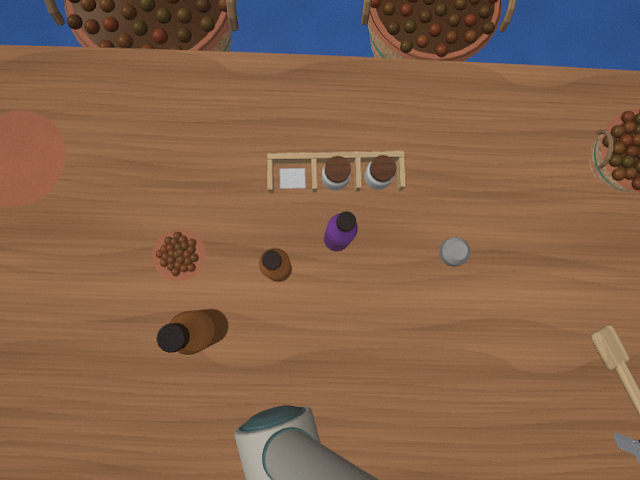

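Candidates: the small amber bottle (side 299,230; top 275,265), the large amber one (side 242,190; top 195,330) and the purple one (side 338,270; top 340,232). By the description the small amber bottle is meant. The empty bay with the paper is at top (292,178). Next come close crops and measurements.

```bash
python3 - <<'E'
from h import *
r=load('side');t=load('top')
a=cv2.resize(r['img'][150:290,250:450],None,fx=4,fy=4,interpolation=cv2.INTER_CUBIC)[:, :800]
cv2.imwrite('pics/cs.png',a)
b=cv2.resize(t['img'][140:290,240:420],None,fx=4,fy=4,interpolation=cv2.INTER_CUBIC); cv2.imwrite('pics/ct.png',b)
for n,q,u,v in[('s bottle',r,300,250),('s big',r,243,205),('s purp',r,338,300),('capT',t,271,260),('capbig',t,172,337),('cappurp',t,346,221),('stone',t,455,251),('bowl',t,179,254),('stoneS',r,335,415)]:
    print(n,np.round(px(q,u,v),3))
E
```

```text
s bottle [0.477 0.046 0.072]
s big [0.365 0.167 0.092]
s purp [ 0.539 -0.065  0.052]
capT [0.476 0.074 0.242]
capbig [0.363 0.199 0.314]
cappurp [ 0.539 -0.037  0.244]
stone [ 0.516 -0.261  0.052]
bowl [0.495 0.257 0.056]
stoneS [ 0.517 -0.274  0.054]
```

View pics/cs.png

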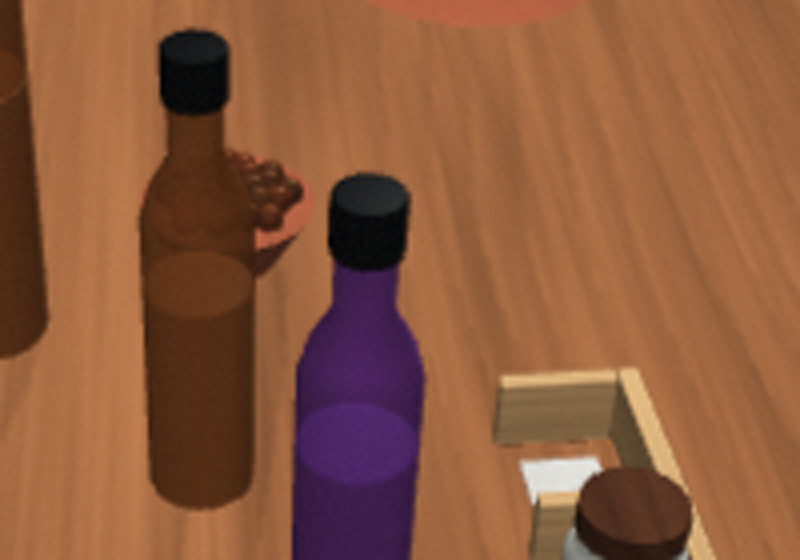

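View pics/ct.png

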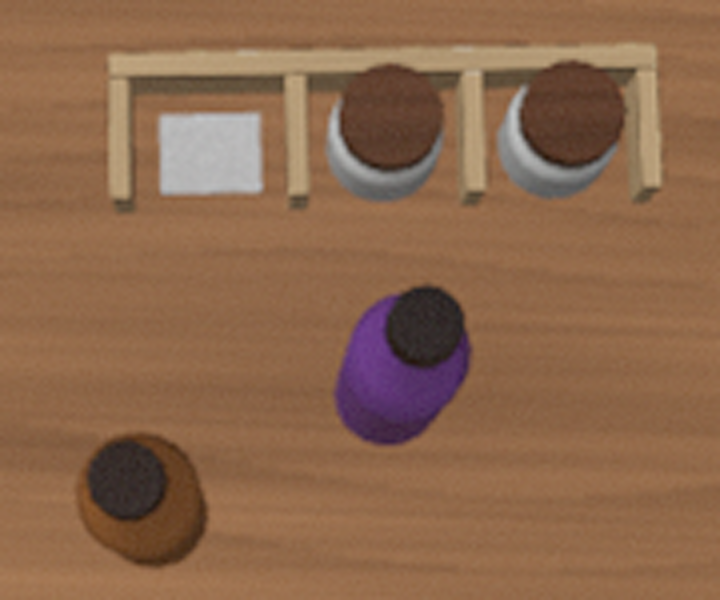

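The crops show the small amber bottle (cap at top 272,260) and the bay with the paper (centre at top 292.8,178.2). The purple bottle (top 340,232) is clear of the straight path. Now the precise geometry.

```bash
python3 - <<'E'
from h import *
from scipy.optimize import least_squares
r=load('side');t=load('top')
print('cap T',px(t,240+127/4,140+480/4,.246),'cap S',px(r,250+194/4,150+46/4,.246))
print('paper',[np.round(px(t,240+u/4,140+v/4,0),4) for u,v in((159,115),(262,113),(264,192),(160,194),(211,153.5))])
P={k:px(t,240+u/4,140+v/4,.04) for k,(u,v) in dict(backL=(110,76),backinL=(133,76),backinR=(286,73),LfrontL=(111,200),LfrontR=(131,200),RfL=(288,195),RfR=(307,195),farR=(657,67),R4f=(660,188)).items()}
for k in P: print(k,np.round(P[k],4))
# fit depth of bottle cylinder from side
def cyl(q,u0,u1,v0,v1,zlo,zhi,c):
    pts=np.array([px(q,u,v) for u in range(u0,u1) for v in range(v0,v1) if q['z_map'][v,u]>0])
    pts=pts[(pts[:,2]>zlo)&(pts[:,2]<zhi)&(np.linalg.norm(pts[:,:2]-c,axis=1)<.05)]
    f=least_squares(lambda p:np.hypot(pts[:,0]-p[0],pts[:,1]-p[1])-p[2],[*c,.026],loss='soft_l1',f_scale=.002); 
    f2=least_squares(lambda p:np.hypot(pts[:,0]-p[0],pts[:,1]-p[1])-.026,c,loss='soft_l1',f_scale=.002)
    return len(pts),f.x.round(4),f2.x.round(4)
print('bottle',cyl(r,280,320,200,285,.02,.14,[.476,.074]))
print('purple',cyl(r,318,360,240,325,.02,.14,[.539,-.037]))
for u,v in((292,178),): print(px(r,390,270,0))
print('stoneS',px(r,336,425), 'lens'); 
E
```

```text
cap T [0.47560165 0.07302082 0.246     ] cap S [0.4774476  0.06460533 0.246     ]
paper [array([0.677 , 0.0792, 0.    ]), array([0.6798, 0.0275, 0.    ]), array([0.6394, 0.0253, 0.    ]), array([0.6366, 0.0772, 0.    ]), array([0.6581, 0.0525, 0.    ])]
backL [0.6855 0.1014 0.04  ]
backinL [0.6859 0.0903 0.04  ]
backinR [0.69   0.0164 0.04  ]
LfrontL [0.6245 0.0985 0.04  ]
LfrontR [0.6248 0.089  0.04  ]
RfL [0.6298 0.0137 0.04  ]
RfR [0.6301 0.0045 0.04  ]
farR [ 0.6996 -0.1646  0.04  ]
R4f [ 0.6394 -0.1664  0.04  ]
bottle (1376, array([0.4766, 0.073 , 0.0257]), array([0.4766, 0.0733]))
purple (1538, array([ 0.5398, -0.0393,  0.0258]), array([ 0.5398, -0.039 ]))
[0.65600835 0.06199955 0.        ]
stoneS [ 0.51741409 -0.2865018   0.05055639] lens
```

>>> play_rows:
  moves:
    - [0,0,-100,0]
    - [0,0,-130,0]
    - [60,-60,-130,0]
    - [120,-125,-130,0]
    - [180,-190,-130,0]
    - [240,-250,-130,0]
    - [240,-250,-130,0]
    - [240,-250,-130,0]
    - [240,-250,-130,0]
    - [240,-250,-130,0]
    - [240,-250,-130,0]

```text
time_s: 1.02
tcp_pos: [0.3518, -0.1945, 0.3525]
tcp_rot: [-3.139, -0.002, 0.423]
ft_force: [-0.0, -0.1, 0.2]
opening: 0.0941
```

```bash
python3 - <<'E'
from h import *
for n in('side','top'):
    r=grab(n); cv2.imwrite(f'pics/{n}1.png',r['img'])
o=robot.observe();print({k:np.round(o[k],4) for k in('time_s','tcp_pos','tcp_rot','ft_force','opening')}, getattr(robot,'tips_ahead',None))
E
```

```text
{'time_s': np.float64(1.1167), 'tcp_pos': array([ 0.3519, -0.1958,  0.3525]), 'tcp_rot': array([-3.14e+00, -1.40e-03,  4.25e-01]), 'ft_force': array([-0.0249, -0.4162, -0.21  ]), 'opening': np.float64(0.0938)} 0.017
```

View pics/side1.png

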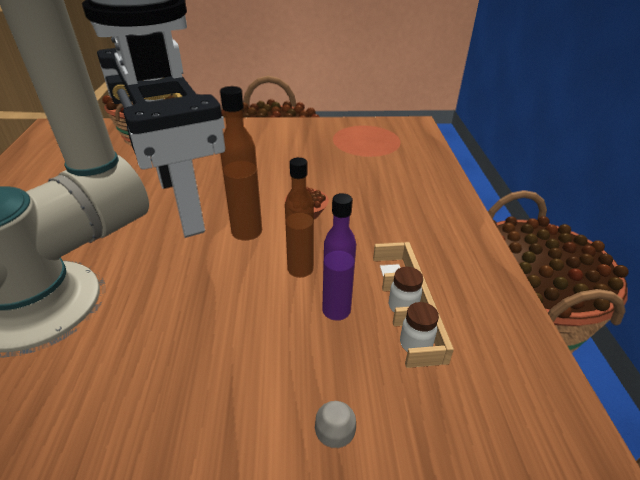

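View pics/top1.png

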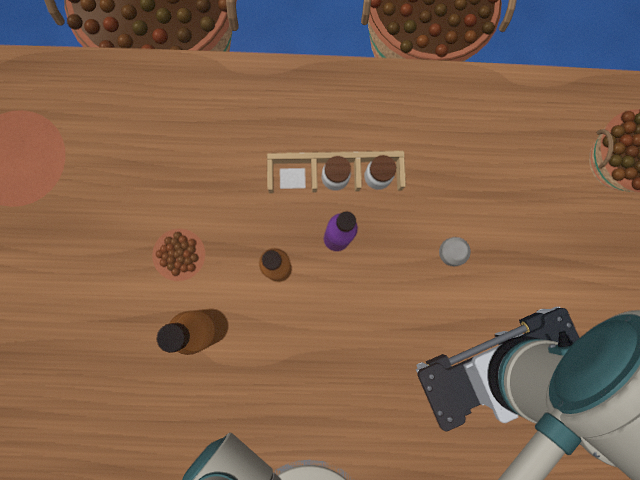

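The side picture shows the gripper at (175,150). The body is a crossbar along the jaw axis, and it overhangs the fingers. The bottle is taller than the finger length, so I need the gripper's true shape in the tool frame.

```bash
cat > cloud.py <<'E'
from h import *
from scipy.spatial.transform import Rotation as R
def cloud(n,o):
    r=load(n);f=K(r);uv=np.stack(np.meshgrid(np.arange(640),np.arange(480)),-1).reshape(-1,1,2).astype(float)
    p=cv2.undistortPoints(uv,f,np.array(r['distortion'],float))[:,0];z=r['z_map'].reshape(-1)
    c=np.c_[p[:,0]*z,-p[:,1]*z,-z];T=r['world_from_camera'];w=(c@T[:3,:3].T+T[:3,3])[z>0]
    return (w-o['tcp_pos'])@R.from_euler('xyz',o['tcp_rot']).as_matrix()
E
python3 - <<'E'
from cloud import *
o=robot.observe()
P=np.vstack([cloud(n,o) for n in('side','top')])
P=P[(abs(P[:,0])<.12)&(abs(P[:,1])<.13)&(P[:,2]<.03)&(P[:,2]>-.25)]
for z in np.arange(-.25,.03,.02):
    q=P[(P[:,2]>=z)&(P[:,2]<z+.02)]*1000
    if len(q): print('z',round(z*1000),len(q),'x',q[:,0].min().round(),q[:,0].max().round(),'y',q[:,1].min().round(),q[:,1].max().round())
im=np.zeros((600,800,3),np.uint8)+255
for x,y,z in P*1000:
    c=cv2.applyColorMap(np.uint8([[np.clip((z+250)/270*255,0,255)]]),cv2.COLORMAP_JET)[0,0].tolist()
    cv2.circle(im,(int(200+x*1.5),int(200+y*1.5)),1,c,-1)   # xy
    cv2.circle(im,(int(550+y*1.5),int(450+z*1.5)),1,c,-1)  # yz
    cv2.circle(im,(int(200+x*1.5),int(580+ (z-25)*.9)),1,c,-1)
cv2.imwrite('pics/cl.png',im)
E
```

```text
z -250 705 x -19.0 37.0 y -39.0 5.0
z -230 956 x -25.0 38.0 y -40.0 20.0
z -210 433 x -21.0 38.0 y -40.0 14.0
z -190 3641 x -38.0 39.0 y -45.0 39.0
z -170 2259 x -34.0 38.0 y -45.0 18.0
z -150 1914 x -23.0 24.0 y -45.0 18.0
z -130 8894 x -34.0 36.0 y -92.0 89.0
z -110 3822 x -34.0 36.0 y -91.0 88.0
z -90 1077 x -34.0 36.0 y -84.0 81.0
z -70 507 x -10.0 11.0 y 46.0 60.0
z -50 475 x -10.0 11.0 y 43.0 60.0
z -30 436 x -10.0 9.0 y -50.0 60.0
z -10 561 x -10.0 12.0 y -59.0 59.0
z 10 99 x -10.0 11.0 y -53.0 55.0
```

View pics/cl.png

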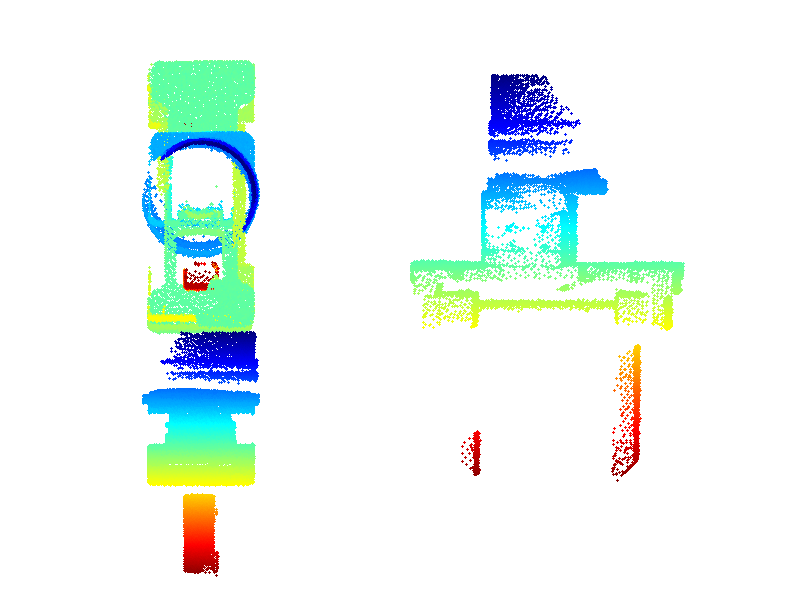

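The vertical tool cannot push without its body hitting the bottle's top: the body overhangs the finger face by about 26 mm at 97 mm above the tips. I need about 20–25° of tilt, leaning back. Only out-of-reach poses could let the arm tilt, so I test that in free space.

>>> play_rows:
  moves:
    - [25,33,0,0]
    - [50,67,0,0]
    - [75,100,0,0]
    - [100,133,0,0]
    - [125,167,0,0]
    - [150,200,0,0]
    - [175,233,0,0]
    - [200,267,0,0]
    - [225,300,0,0]
    - [250,333,0,0]
    - [275,367,0,0]
    - [300,400,0,0]
    - [325,433,0,0]
    - [350,467,0,0]
    - [375,500,0,0]
    - [375,500,0,0]
    - [375,500,0,0]

```text
time_s: 2.53
tcp_pos: [0.795, -0.4398, 0.2963]
tcp_rot: [3.112, -0.024, 0.425]
ft_force: [0.4, 0.2, 0.0]
opening: 0.0942
```

```bash
python3 - <<'E'
from h import *
o=robot.observe();print({k:np.round(o[k],4) for k in('time_s','joint_positions','tcp_pos','tcp_rot','ft_force','opening')})
E
```

```text
{'time_s': np.float64(2.5333), 'joint_positions': array([-0.5837,  0.8864,  0.2204,  0.0051,  1.9966,  0.5649]), 'tcp_pos': array([ 0.795 , -0.4398,  0.2963]), 'tcp_rot': array([ 3.1118, -0.0243,  0.4247]), 'ft_force': array([0.3843, 0.1749, 0.0005]), 'opening': np.float64(0.0942)}
```

The tilt appears (about 2°, in the useful direction) when the elbow limit is reached. I push the request further out and watch.

>>> play_rows:
  moves:
    - [200,270,0,0]
    - [300,400,0,0]
    - [400,540,0,0]
    - [400,540,0,0]
    - [400,540,0,0]
    - [400,540,0,0]

```text
time_s: 3.03
tcp_pos: [0.8447, -0.4674, 0.2168]
tcp_rot: [3.082, -0.046, 0.426]
ft_force: [-0.7, -0.2, 0.3]
opening: 0.094
```

```bash
python3 - <<'E'
from h import *
o=robot.observe();print({k:np.round(o[k],4) for k in('time_s','joint_positions','tcp_pos','tcp_rot','ft_force','opening')})
E
```

```text
{'time_s': np.float64(3.0333), 'joint_positions': array([-0.5801,  0.9738,  0.2214,  0.0076,  1.8713,  0.5688]), 'tcp_pos': array([ 0.8447, -0.4674,  0.2168]), 'tcp_rot': array([ 3.0822, -0.0464,  0.4258]), 'ft_force': array([-0.7213, -0.2418,  0.2665]), 'opening': np.float64(0.094)}
```

>>> play_rows:
  moves:
    - [300,400,-400,0]
    - [300,400,-400,0]
    - [300,400,-400,0]
    - [300,400,-400,0]

```text
time_s: 3.37
tcp_pos: [0.8379, -0.4634, 0.2646]
tcp_rot: [3.048, -0.072, 0.428]
ft_force: [-0.4, 0.6, 0.8]
opening: 0.0941
```

>>> play_rows:
  moves:
    - [300,400,-400,0]
    - [300,400,-400,0]
    - [300,400,-400,0]
    - [300,400,-400,0]

```text
time_s: 3.7
tcp_pos: [0.8315, -0.4596, 0.3065]
tcp_rot: [3.014, -0.096, 0.431]
ft_force: [0.1, -0.8, -0.1]
opening: 0.0943
```

```bash
cat > st.py <<'E'
from h import *
from scipy.spatial.transform import Rotation as R
o=robot.observe();print({k:np.round(o[k],4).tolist() for k in('time_s','joint_positions','tcp_pos','tcp_rot','ft_force','opening')})
M=R.from_euler('xyz',o['tcp_rot']).as_matrix();print(M.round(3),'tilt',np.degrees(np.arccos(-M[2,2])).round(2),'az of z',np.degrees(np.arctan2(M[1,2],M[0,2])).round(1))
E
python3 st.py
```

```text
{'time_s': 3.7, 'joint_positions': [-0.5834, 0.8799, 0.2204, 0.0143, 1.8821, 0.5684], 'tcp_pos': [0.8315, -0.4596, 0.3065], 'tcp_rot': [3.0139, -0.0962, 0.4306], 'ft_force': [0.1135, -0.8337, -0.1489], 'opening': 0.0943}
[[ 0.905  0.403  0.14 ]
 [ 0.415 -0.906 -0.076]
 [ 0.096  0.127 -0.987]] tilt 9.15 az of z -28.5
```

Each call adds 2–2.5° of tilt. I swing to the other side of straight ahead so the total lean ends up along the push direction, and turn the tool's x forward.

>>> play_rows:
  moves:
    - [22,-36,-2,1]
    - [44,-71,-5,3]
    - [66,-107,-7,4]
    - [88,-143,-10,6]
    - [111,-179,-12,7]
    - [133,-214,-14,9]
    - [155,-250,-17,10]
    - [177,-286,-19,12]
    - [199,-321,-22,13]
    - [221,-357,-24,15]
    - [243,-393,-27,16]
    - [265,-428,-29,18]
    - [288,-464,-31,19]
    - [310,-500,-34,21]
    - [332,-536,-36,22]
    - [354,-571,-39,23]
    - [376,-607,-41,24.5]
    - [376,-607,-41,24.5]

```text
time_s: 5.2
tcp_pos: [0.9073, 0.2555, 0.2943]
tcp_rot: [3.071, -0.147, 0.011]
ft_force: [-0.6, -0.4, -1.1]
opening: 0.0938
```

>>> play_rows:
  moves:
    - [500,-130,-400,0]
    - [500,-130,-400,0]
    - [500,-130,-400,0]

```text
time_s: 5.45
tcp_pos: [0.9046, 0.248, 0.3303]
tcp_rot: [3.08, -0.187, 0.012]
ft_force: [-0.1, -0.1, 0.6]
opening: 0.0941
```

```bash
python3 st.py
```

```text
{'time_s': 5.45, 'joint_positions': [0.2337, 0.8557, 0.2204, -0.1064, 1.8941, 1.7559], 'tcp_pos': [0.9046, 0.248, 0.3303], 'tcp_rot': [3.0803, -0.1875, 0.0119], 'ft_force': [-0.0523, -0.148, 0.5539], 'opening': 0.0941}
[[ 0.982  0.     0.187]
 [ 0.012 -0.998 -0.059]
 [ 0.186  0.06  -0.981]] tilt 11.3 az of z -17.6
```

>>> play_rows:
  moves:
    - [500,-200,-300,0]
    - [500,-200,-300,0]
    - [500,-200,-300,0]

```text
time_s: 5.7
tcp_pos: [0.9069, 0.2639, 0.3466]
tcp_rot: [3.091, -0.229, 0.012]
ft_force: [-0.0, -0.2, 0.5]
opening: 0.0944
```

>>> play_rows:
  moves:
    - [500,-200,-300,0]
    - [500,-200,-300,0]
    - [500,-200,-300,0]

```text
time_s: 5.95
tcp_pos: [0.9075, 0.2792, 0.3643]
tcp_rot: [3.102, -0.269, 0.014]
ft_force: [0.5, 0.4, 0.2]
opening: 0.0942
```

>>> play_rows:
  moves:
    - [500,-200,-300,0]
    - [500,-200,-300,0]
    - [500,-200,-300,0]

```text
time_s: 6.2
tcp_pos: [0.9063, 0.2919, 0.3853]
tcp_rot: [3.114, -0.309, 0.016]
ft_force: [0.3, 0.3, -0.4]
opening: 0.0939
```

```bash
python3 st.py
```

```text
{'time_s': 6.2, 'joint_positions': [0.2806, 0.8041, 0.2205, -0.1104, 1.8233, 1.7966], 'tcp_pos': [0.9063, 0.2919, 0.3853], 'tcp_rot': [3.1136, -0.3095, 0.0157], 'ft_force': [0.2741, 0.3038, -0.3845], 'opening': 0.0939}
[[ 0.952  0.007  0.305]
 [ 0.015 -1.    -0.023]
 [ 0.305  0.027 -0.952]] tilt 17.8 az of z -4.4
```

>>> play_rows:
  moves:
    - [500,-250,-300,0]
    - [500,-250,-300,0]
    - [500,-250,-300,0]

```text
time_s: 6.45
tcp_pos: [0.9018, 0.3116, 0.4064]
tcp_rot: [3.126, -0.349, 0.017]
ft_force: [-0.7, -0.2, -0.4]
opening: 0.094
```

>>> play_rows:
  moves:
    - [500,-250,-300,0]
    - [500,-250,-300,0]
    - [500,-250,-300,0]

```text
time_s: 6.7
tcp_pos: [0.896, 0.329, 0.4294]
tcp_rot: [3.139, -0.389, 0.017]
ft_force: [0.1, -0.6, -0.6]
opening: 0.0942
```

>>> play_rows:
  moves:
    - [500,-250,-300,0]
    - [500,-250,-300,0]
    - [500,-250,-300,0]

```text
time_s: 6.95
tcp_pos: [0.8888, 0.3445, 0.454]
tcp_rot: [-3.13, -0.429, 0.017]
ft_force: [-0.2, 0.0, 0.8]
opening: 0.094
```

>>> play_rows:
  moves:
    - [500,-150,-300,0]
    - [500,-150,-300,0]
    - [500,-150,-300,0]

```text
time_s: 7.2
tcp_pos: [0.8838, 0.3416, 0.4848]
tcp_rot: [-3.116, -0.47, 0.016]
ft_force: [0.4, -1.1, -0.7]
opening: 0.0939
```

```bash
python3 st.py
```

```text
{'time_s': 7.2, 'joint_positions': [0.3434, 0.7099, 0.2205, -0.1237, 1.7543, 1.8412], 'tcp_pos': [0.8838, 0.3416, 0.4848], 'tcp_rot': [-3.116, -0.4697, 0.016], 'ft_force': [0.366, -1.121, -0.6759], 'opening': 0.0939}
[[ 0.892  0.028  0.452]
 [ 0.014 -0.999  0.033]
 [ 0.453 -0.023 -0.891]] tilt 26.95 az of z 4.1
```

Tilt is 27°, leaning straight back, which clears the bottle's top. Plan:

1. Push with both fingers (28 mm gap) until the bottle is near x ≈ 0.545. The wide body must stay behind the purple bottle.
2. Shift left and finish with the right finger's flat front, so the body passes clear of the purple bottle.

Now I move above the start point.

>>> play_rows:
  moves:
    - [-29,17,-9,0]
    - [-57,33,-18,0]
    - [-86,50,-27,0]
    - [-114,67,-36,0]
    - [-143,83,-45,0]
    - [-171,100,-54,0]
    - [-200,117,-63,0]
    - [-228,134,-72,0]
    - [-257,150,-80,0]
    - [-285,167,-89,0]
    - [-314,184,-98,0]
    - [-342,200,-107,0]
    - [-371,217,-116,0]
    - [-399,234,-125,0]
    - [-428,250,-134,0]
    - [-456,267,-143,0]
    - [-456,267,-143,0]
    - [-456,267,-143,0]
  claw: -0.4

```text
time_s: 8.7
tcp_pos: [0.4185, 0.0625, 0.4009]
tcp_rot: [-3.116, -0.473, 0.013]
ft_force: [0.1, 0.3, -0.3]
opening: 0.0284
```

```bash
python3 st.py; python3 - <<'E'
from h import *
for n in('side','top'):
    r=grab(n); cv2.imwrite(f'pics/{n}2.png',r['img'])
E
```

```text
{'time_s': 8.7, 'joint_positions': [-0.075, -0.2918, 1.736, 0.0692, 1.2289, 1.469], 'tcp_pos': [0.4185, 0.0625, 0.4009], 'tcp_rot': [-3.1164, -0.4728, 0.013], 'ft_force': [0.1051, 0.3442, -0.2921], 'opening': 0.0284}
[[ 0.89   0.024  0.455]
 [ 0.012 -0.999  0.031]
 [ 0.455 -0.022 -0.89 ]] tilt 27.13 az of z 3.9
```

View pics/side2.png

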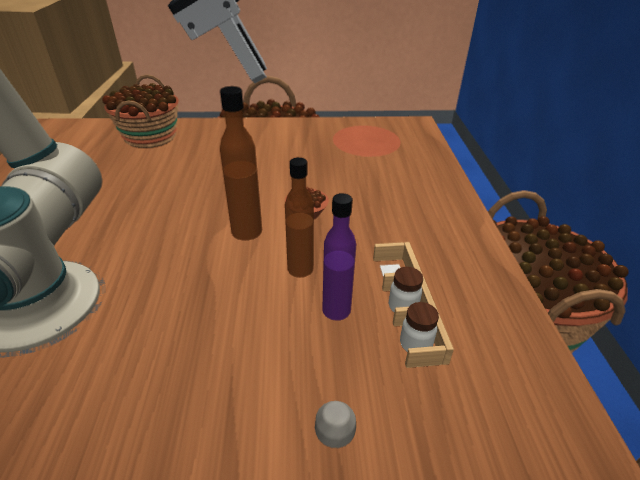

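>>> play_rows:
  moves:
    - [-14,1,28,0]
    - [-28,1,55,0]
    - [-42,2,83,0]
    - [-56,2,111,0]
    - [-70,3,138,0]
    - [-84,4,166,0]
    - [-99,4,194,0]
    - [-113,5,221,0]
    - [-127,5,249,0]
    - [-127,5,249,0]
    - [-127,5,249,0]

```text
time_s: 9.72
tcp_pos: [0.4203, 0.0654, 0.1198]
tcp_rot: [-3.115, -0.468, 0.016]
ft_force: [0.5, 0.4, -0.1]
opening: 0.0279
```

```bash
python3 st.py
```

```text
{'time_s': 9.7167, 'joint_positions': [-0.0656, -0.0647, 2.3171, 0.1516, 0.4291, 1.3597], 'tcp_pos': [0.4203, 0.0654, 0.1198], 'tcp_rot': [-3.1155, -0.4677, 0.0161], 'ft_force': [0.5081, 0.4327, -0.0503], 'opening': 0.0279}
[[ 0.893  0.028  0.45 ]
 [ 0.014 -0.999  0.033]
 [ 0.451 -0.023 -0.892]] tilt 26.83 az of z 4.2
```

>>> play_rows:
  moves:
    - [-11,1,22,0]
    - [-23,1,45,0]
    - [-23,1,45,0]
    - [-23,1,45,0]

```text
time_s: 10.05
tcp_pos: [0.4215, 0.0659, 0.0702]
tcp_rot: [-3.115, -0.468, 0.016]
ft_force: [-0.5, -0.2, 0.1]
opening: 0.028
```

```bash
python3 st.py
```

```text
{'time_s': 10.05, 'joint_positions': [-0.0644, 0.0427, 2.4064, 0.273, 0.2356, 1.2331], 'tcp_pos': [0.4215, 0.0659, 0.0702], 'tcp_rot': [-3.1148, -0.4684, 0.0161], 'ft_force': [-0.4669, -0.2231, 0.0953], 'opening': 0.028}
[[ 0.892  0.028  0.451]
 [ 0.014 -0.999  0.034]
 [ 0.451 -0.024 -0.892]] tilt 26.88 az of z 4.3
```

>>> play_rows:
  moves:
    - [-5,0,10,0]
    - [-10,0,20,0]
    - [-5,0,22,0]
    - [0,0,24,0]
    - [3,1,26,0]
    - [3,1,26,0]

```text
time_s: 10.55
tcp_pos: [0.4384, 0.0658, 0.0502]
tcp_rot: [-3.115, -0.473, 0.017]
ft_force: [-0.3, 0.2, -0.1]
opening: 0.0281
```

```bash
python3 st.py; python3 - <<'E'
from h import *
for n in('side','top'):
    r=grab(n); cv2.imwrite(f'pics/{n}3.png',cv2.resize(r['img'][100:350,150:450] if n=='side' else r['img'][130:400,150:450],None,fx=2,fy=2))
E
```

```text
{'time_s': 10.55, 'joint_positions': [-0.0611, 0.1165, 2.4149, 0.4151, 0.1537, 1.0905], 'tcp_pos': [0.4384, 0.0658, 0.0502], 'tcp_rot': [-3.1152, -0.4725, 0.0169], 'ft_force': [-0.3471, 0.2055, -0.0631], 'opening': 0.0281}
[[ 0.89   0.029  0.454]
 [ 0.015 -0.999  0.034]
 [ 0.455 -0.023 -0.89 ]] tilt 27.11 az of z 4.3
```

View pics/side3.png

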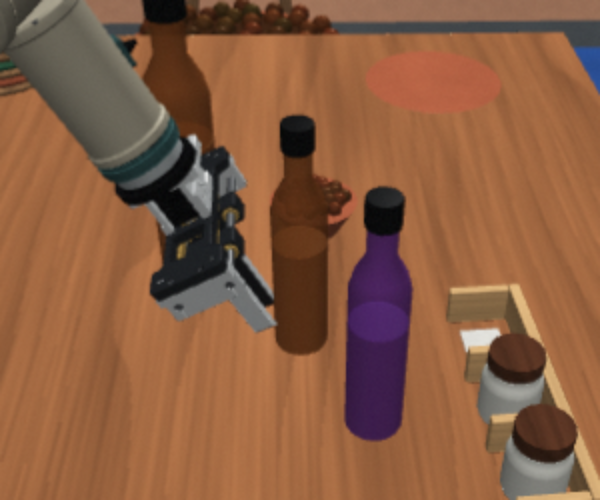

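View pics/top3.png

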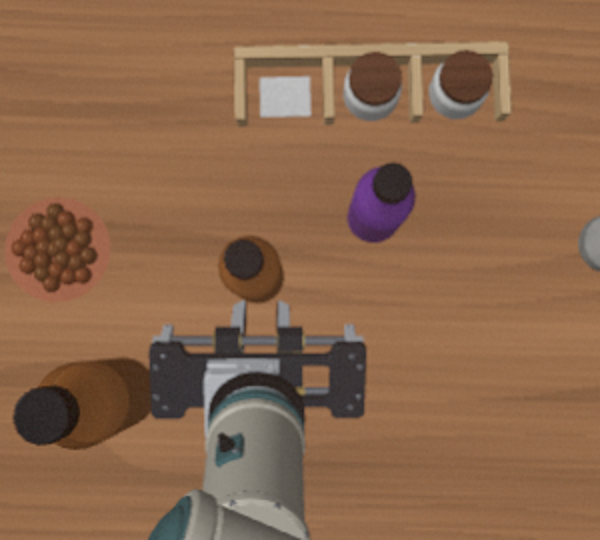

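Top view: fingers at crop (240,310) and (283,310), nested right behind the bottle and clear of its top. Starting the gentle push.

>>> play_rows:
  moves:
    - [3,1,2,0]
    - [6,2,4,0]
    - [10,3,7,0]
    - [13,4,9,0]
    - [16,5,12,0]
    - [20,6,14,0]
    - [23,6,16,0]
    - [26,7,19,0]

```text
time_s: 11.32
tcp_pos: [0.4694, 0.0599, 0.0441]
tcp_rot: [-3.115, -0.471, 0.017]
ft_force: [-2.7, 2.1, 1.7]
opening: 0.0282
```

```bash
cat > bt.py <<'E'
import sys; exec(open('st.py').read())
from scipy.optimize import least_squares
r=grab('side')
uv=np.stack(np.meshgrid(np.arange(250,460),np.arange(140,330)),-1).reshape(-1,2)
p=cv2.undistortPoints(uv.reshape(-1,1,2).astype(float),K(r),np.array(r['distortion'],float))[:,0];z=r['z_map'][uv[:,1],uv[:,0]]
c=np.c_[p[:,0]*z,-p[:,1]*z,-z];T=r['world_from_camera'];W=c@T[:3,:3].T+T[:3,3]
g=np.array([float(sys.argv[1]),float(sys.argv[2])])
for lo,hi,rad in((.06,.14,.026),(.222,.243,.015)):
    m=(W[:,2]>lo)&(W[:,2]<hi)&(np.linalg.norm(W[:,:2]-g,axis=1)<.045)
    q=W[m]; f=least_squares(lambda a:np.hypot(q[:,0]-a[0],q[:,1]-a[1])-rad,g+[0,.0],loss='soft_l1',f_scale=.002)
    print('z',lo,hi,len(q),f.x.round(4))
t=grab('top'); n=sys.argv[3]
cv2.imwrite(f'pics/s{n}.png',cv2.resize(r['img'][100:350,200:500],None,fx=2,fy=2));cv2.imwrite(f'pics/t{n}.png',cv2.resize(t['img'][130:400,150:450],None,fx=2,fy=2))
E
python3 bt.py .50 .066 4
```

```text
{'time_s': 11.3167, 'joint_positions': [-0.0746, 0.1696, 2.3673, 0.4589, 0.1535, 1.0351], 'tcp_pos': [0.4694, 0.0599, 0.0441], 'tcp_rot': [-3.1151, -0.4707, 0.0166], 'ft_force': [-2.735, 2.0518, 1.7329], 'opening': 0.0282}
[[ 0.891  0.029  0.453]
 [ 0.015 -0.999  0.034]
 [ 0.454 -0.024 -0.891]] tilt 27.01 az of z 4.3
z 0.06 0.14 963 [0.5046 0.0637]
z 0.222 0.243 297 [0.5056 0.0636]
```

>>> play_rows:
  moves:
    - [3,1,2,0]
    - [7,3,4,0]
    - [10,4,7,0]
    - [13,5,9,0]
    - [17,7,11,0]
    - [20,8,13,0]
    - [24,10,16,0]
    - [27,11,18,0]

```text
time_s: 12.08
tcp_pos: [0.5034, 0.0492, 0.0402]
tcp_rot: [-3.115, -0.472, 0.016]
ft_force: [-3.3, 1.0, 2.8]
opening: 0.0279
```

```bash
python3 bt.py .538 .055 5
```

```text
{'time_s': 12.0833, 'joint_positions': [-0.0983, 0.2172, 2.3111, 0.4904, 0.1657, 0.9843], 'tcp_pos': [0.5034, 0.0492, 0.0402], 'tcp_rot': [-3.1155, -0.4721, 0.0158], 'ft_force': [-3.2544, 1.05, 2.8005], 'opening': 0.0279}
[[ 0.891  0.028  0.454]
 [ 0.014 -0.999  0.033]
 [ 0.455 -0.023 -0.89 ]] tilt 27.09 az of z 4.2
z 0.06 0.14 253 [0.5351 0.0545]
z 0.222 0.243 299 [0.5384 0.0512]
```

View pics/t5.png

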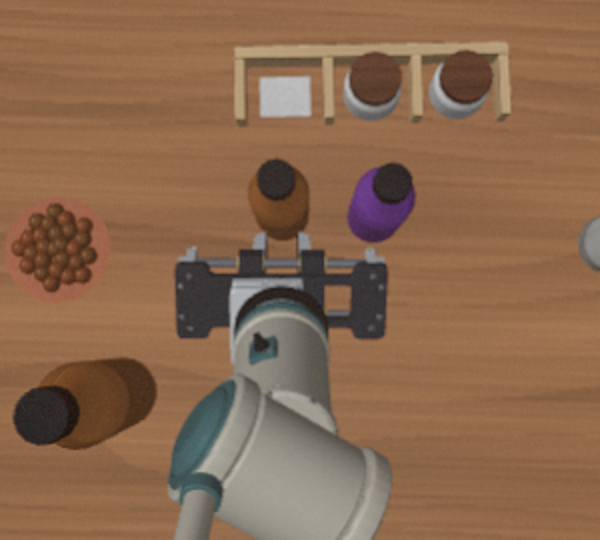

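View pics/s5.png

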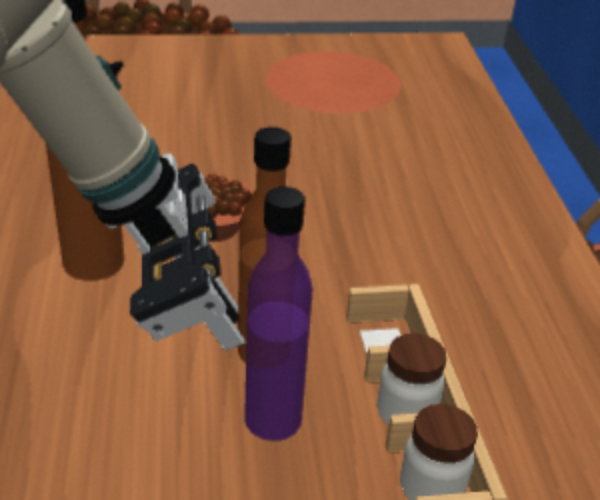

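Bottle upright at about (0.538,0.051). The body's right end is just short of the purple bottle, so I back off 11 mm, open to 60 mm and shift left.

>>> play_rows:
  moves:
    - [-5,0,-3,0]
    - [-10,0,-5,0]
    - [-10,0,-5,0]
    - [-10,0,-5,0]
    - [-10,-8,-5,0]
    - [-10,-16,-4,0]
    - [-10,-24,-4,0]
    - [-10,-32,-4,0]
    - [-10,-38,-4,0]
    - [-10,-38,-4,0]
  claw: 0.28

```text
time_s: 13.02
tcp_pos: [0.4927, 0.0875, 0.0406]
tcp_rot: [-3.116, -0.474, 0.018]
ft_force: [0.1, -0.4, 0.5]
opening: 0.0602
```

```bash
python3 bt.py .538 .055 6
```

```text
{'time_s': 13.0167, 'joint_positions': [0.0175, 0.2115, 2.3204, 0.1853, 0.1378, 1.387], 'tcp_pos': [0.4927, 0.0875, 0.0406], 'tcp_rot': [-3.1164, -0.4742, 0.0178], 'ft_force': [0.0822, -0.3975, 0.5387], 'opening': 0.0602}
[[ 0.89   0.029  0.456]
 [ 0.016 -0.999  0.033]
 [ 0.457 -0.022 -0.889]] tilt 27.2 az of z 4.2
z 0.06 0.14 203 [0.5393 0.0507]
z 0.222 0.243 304 [0.5391 0.051 ]
```

View pics/t6.png

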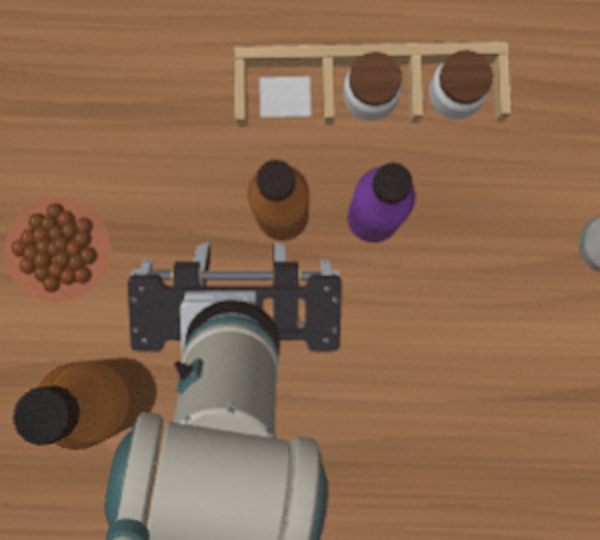

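The right finger (crop 280,255) sits straight behind the bottle (279,235). Pushing straight towards the bay.

>>> play_rows:
  moves:
    - [4,0,2,0]
    - [7,0,4,0]
    - [11,0,5,0]
    - [14,0,7,0]
    - [18,1,9,0]
    - [21,1,11,0]
    - [25,1,13,0]
    - [28,1,15,0]
    - [32,1,16,0]
    - [36,1,18,0]

```text
time_s: 13.95
tcp_pos: [0.533, 0.0871, 0.0407]
tcp_rot: [-3.116, -0.473, 0.016]
ft_force: [-2.1, 0.1, -0.6]
opening: 0.0604
```

```bash
python3 bt.py .57 .053 7
```

```text
{'time_s': 13.95, 'joint_positions': [0.0146, 0.2563, 2.2413, 0.1543, 0.1729, 1.4172], 'tcp_pos': [0.533, 0.0871, 0.0407], 'tcp_rot': [-3.116, -0.4732, 0.0164], 'ft_force': [-2.1001, 0.1279, -0.5842], 'opening': 0.0604}
[[ 0.89   0.028  0.455]
 [ 0.015 -0.999  0.033]
 [ 0.456 -0.023 -0.89 ]] tilt 27.15 az of z 4.2
z 0.06 0.14 398 [0.5728 0.0461]
z 0.222 0.243 303 [0.5734 0.0461]
```

View pics/t7.png

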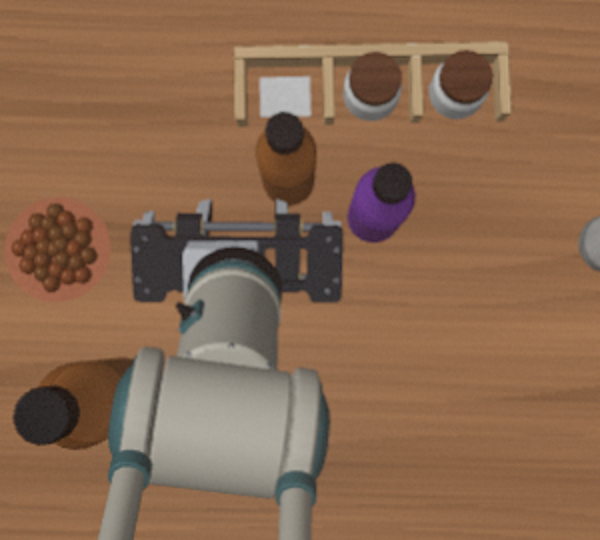

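The bottle drifted 5 mm right (y 0.046) while staying upright. I back off, open fully, and re-engage with the finger slightly to its right so it is steered left.

>>> play_rows:
  moves:
    - [-5,0,-2,0]
    - [-9,0,-4,0]

```text
time_s: 14.22
tcp_pos: [0.5253, 0.0867, 0.0412]
tcp_rot: [-3.117, -0.478, 0.017]
ft_force: [0.2, -0.1, 1.0]
opening: 0.0604
```

>>> play_rows:
  moves:
    - [0,-4,0,0]
    - [0,-8,0,0]
    - [0,-8,0,0]
    - [0,-8,0,0]
    - [0,-8,0,0]
  claw: 1

```text
time_s: 14.63
tcp_pos: [0.525, 0.0946, 0.0416]
tcp_rot: [-3.117, -0.478, 0.017]
ft_force: [-0.6, -0.1, -0.1]
opening: 0.0901
```

```bash
python3 bt.py .57 .047 8; python3 - <<'E'
from h import *
t=load('top');cv2.imwrite('pics/t8c.png',cv2.resize(t['img'][170:270,220:350],None,fx=6,fy=6,interpolation=cv2.INTER_CUBIC))
E
```

```text
{'time_s': 14.6333, 'joint_positions': [0.0365, 0.2474, 2.2569, 0.1008, 0.1595, 1.4887], 'tcp_pos': [0.525, 0.0946, 0.0416], 'tcp_rot': [-3.1166, -0.4781, 0.0169], 'ft_force': [-0.5666, -0.1379, -0.1126], 'opening': 0.0901}
[[ 0.888  0.028  0.459]
 [ 0.015 -0.999  0.033]
 [ 0.46  -0.022 -0.888]] tilt 27.43 az of z 4.1
z 0.06 0.14 414 [0.5736 0.046 ]
z 0.222 0.243 304 [0.5739 0.046 ]
```

View pics/t8c.png

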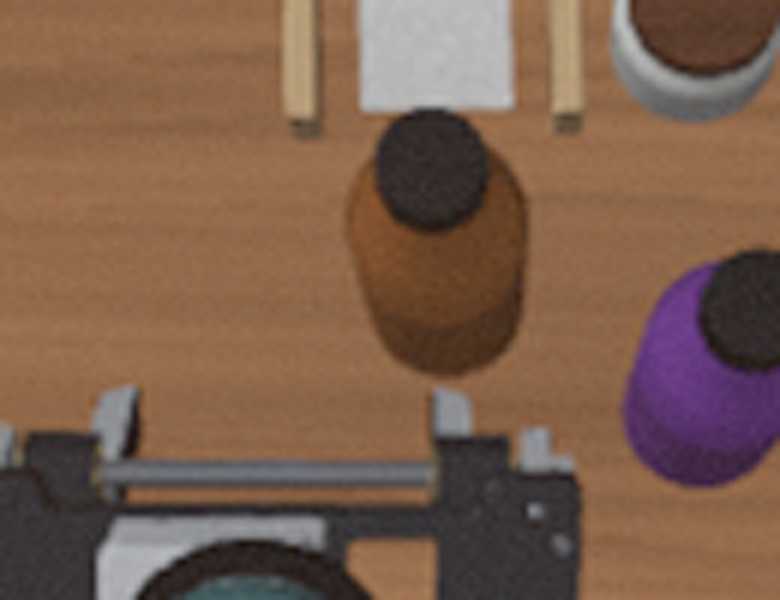

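The outer side of the fingertip is chamfered, which explains the rightward drift. I steer with its inner corner, about 3 mm right of the bottle's axis.

>>> play_rows:
  moves:
    - [0,5.5,0,0]
    - [3,5.5,1.5,0]
    - [7,5.5,3.5,0]
    - [10,5,5,0]
    - [13,5,6.5,0]
    - [16,4.5,8,0]
    - [19,4.5,10,0]
    - [22,4,11,0]
    - [25.5,4,13,0]

```text
time_s: 15.48
tcp_pos: [0.5537, 0.0915, 0.0413]
tcp_rot: [-3.116, -0.477, 0.017]
ft_force: [-2.3, -0.2, -0.1]
opening: 0.0939
```

```bash
python3 bt.py .59 .047 9
```

```text
{'time_s': 15.4833, 'joint_positions': [0.0256, 0.2788, 2.2011, 0.1141, 0.1858, 1.4666], 'tcp_pos': [0.5537, 0.0915, 0.0413], 'tcp_rot': [-3.1165, -0.477, 0.0167], 'ft_force': [-2.3302, -0.1579, -0.1149], 'opening': 0.0939}
[[ 0.888  0.028  0.458]
 [ 0.015 -0.999  0.033]
 [ 0.459 -0.022 -0.888]] tilt 27.36 az of z 4.1
z 0.06 0.14 826 [0.5948 0.05  ]
z 0.222 0.243 303 [0.5949 0.0503]
```

>>> play_rows:
  moves:
    - [2,-1.5,1,0]
    - [5,-2.5,3,0]
    - [8,-2.5,4,0]
    - [11,-3,6,0]
    - [14,-3,7,0]
    - [17,-3,9,0]
    - [20,-3.5,10,0]
    - [23,-3.5,12,0]

```text
time_s: 16.25
tcp_pos: [0.5811, 0.0956, 0.0419]
tcp_rot: [-3.117, -0.479, 0.017]
ft_force: [-2.0, -0.4, -0.4]
opening: 0.0939
```

```bash
python3 bt.py .62 .052 10
```

```text
{'time_s': 16.25, 'joint_positions': [0.0342, 0.3085, 2.1454, 0.0816, 0.2089, 1.5064], 'tcp_pos': [0.5811, 0.0956, 0.0419], 'tcp_rot': [-3.1167, -0.4791, 0.0168], 'ft_force': [-2.0338, -0.393, -0.3678], 'opening': 0.0939}
[[ 0.887  0.028  0.46 ]
 [ 0.015 -0.999  0.033]
 [ 0.461 -0.022 -0.887]] tilt 27.49 az of z 4.1
z 0.06 0.14 967 [0.6217 0.0559]
z 0.222 0.243 297 [0.6221 0.0559]
```

View pics/t10.png

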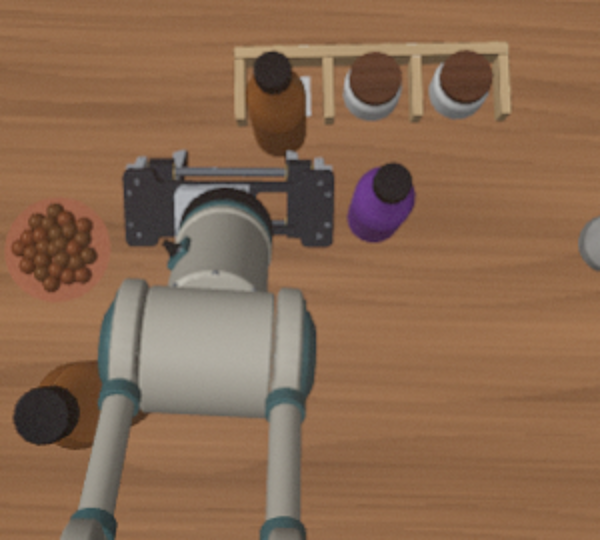

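The bottle is now 5 mm left of the line (y 0.056 at x 0.622). I back off 6 mm, shift the finger left and push so it eases right.

>>> play_rows:
  moves:
    - [-5,0,-3,0]
    - [-5,-1,-3,0]
    - [-5,-5,-3,0]
    - [-5,-9.5,-3,0]
    - [-5,-9.5,-3,0]
    - [-2,-9.5,-1,0]
    - [1,-9.5,0.5,0]
    - [4,-9.5,2,0]
    - [7,-9.5,4,0]
    - [10,-9.5,5,0]
    - [13,-9.5,7,0]
    - [16,-9.5,8,0]

```text
time_s: 17.35
tcp_pos: [0.5996, 0.1055, 0.0423]
tcp_rot: [-3.117, -0.48, 0.017]
ft_force: [-1.1, 1.0, -1.0]
opening: 0.0939
```

```bash
python3 bt.py .64 .054 11
```

```text
{'time_s': 17.35, 'joint_positions': [0.0557, 0.3301, 2.1034, 0.0303, 0.228, 1.576], 'tcp_pos': [0.5996, 0.1055, 0.0423], 'tcp_rot': [-3.1167, -0.4797, 0.0165], 'ft_force': [-1.0998, 0.9977, -1.0104], 'opening': 0.0939}
[[ 0.887  0.028  0.461]
 [ 0.015 -0.999  0.033]
 [ 0.461 -0.022 -0.887]] tilt 27.52 az of z 4.0
z 0.06 0.14 981 [0.6416 0.0556]
z 0.222 0.243 298 [0.6418 0.0555]
```

View pics/s11.png

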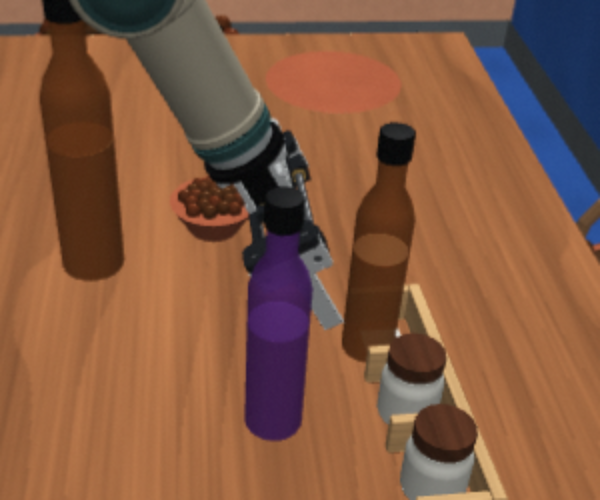

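>>> play_rows:
  moves:
    - [3,-1,1.5,0]
    - [6,-2,3,0]
    - [9,-2,4.5,0]
    - [12,-2,6,0]
    - [14,-2,7,0]
    - [15,-2,8,0]

```text
time_s: 17.95
tcp_pos: [0.618, 0.1081, 0.0428]
tcp_rot: [-3.117, -0.482, 0.017]
ft_force: [-1.1, 1.0, -1.0]
opening: 0.0938
```

```bash
python3 bt.py .658 .054 12
```

```text
{'time_s': 17.95, 'joint_positions': [0.0591, 0.3494, 2.0659, 0.0216, 0.2439, 1.5875], 'tcp_pos': [0.618, 0.1081, 0.0428], 'tcp_rot': [-3.1167, -0.4819, 0.0166], 'ft_force': [-1.1207, 1.0035, -1.0121], 'opening': 0.0938}
[[ 0.886  0.028  0.463]
 [ 0.015 -0.999  0.033]
 [ 0.463 -0.022 -0.886]] tilt 27.65 az of z 4.0
z 0.06 0.14 987 [0.66   0.0553]
z 0.222 0.243 300 [0.6608 0.0552]
```

View pics/t12.png

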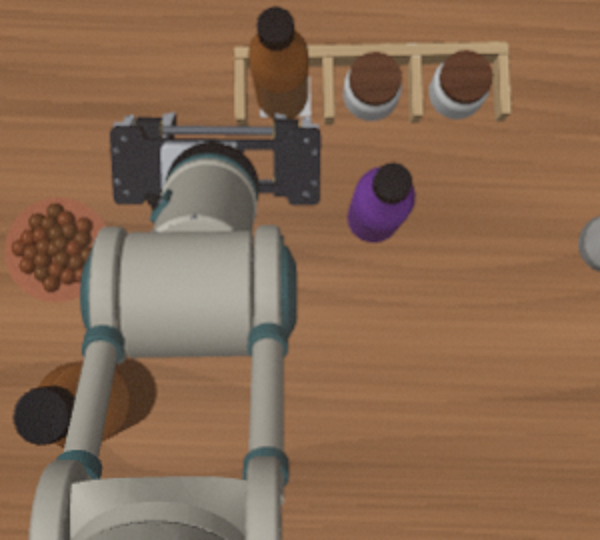

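Nearly there (0.660,0.055). No back-board force yet, so I go on in 1 mm steps.

>>> play_rows:
  moves:
    - [1,0,0.5,0]
    - [1.5,0,0.8,0]
    - [2,0,1,0]

```text
time_s: 18.3
tcp_pos: [0.6199, 0.1081, 0.0427]
tcp_rot: [-3.117, -0.482, 0.017]
ft_force: [-2.8, -0.2, -0.5]
opening: 0.094
```

```bash
python3 bt.py .662 .054 13
```

```text
{'time_s': 18.3, 'joint_positions': [0.0589, 0.3517, 2.0616, 0.0216, 0.2461, 1.5872], 'tcp_pos': [0.6199, 0.1081, 0.0427], 'tcp_rot': [-3.1167, -0.4816, 0.0167], 'ft_force': [-2.8296, -0.2399, -0.5309], 'opening': 0.094}
[[ 0.886  0.028  0.463]
 [ 0.015 -0.999  0.033]
 [ 0.463 -0.022 -0.886]] tilt 27.63 az of z 4.0
z 0.06 0.14 986 [0.6616 0.0552]
z 0.222 0.243 303 [0.6619 0.0552]
```

>>> play_rows:
  moves:
    - [1,0,0.5,0]
    - [1.5,0,0.8,0]
    - [1.5,0,0.8,0]

```text
time_s: 18.65
tcp_pos: [0.6213, 0.1081, 0.0425]
tcp_rot: [-3.117, -0.481, 0.017]
ft_force: [-3.7, 0.5, 1.2]
opening: 0.0943
```

```bash
python3 bt.py .662 .054 14|tail -2
```

```text
z 0.06 0.14 990 [0.6627 0.0551]
z 0.222 0.243 303 [0.6629 0.0552]
```

>>> play_rows:
  moves:
    - [1,0,0.5,0]
    - [2,0,1,0]
    - [2,0,1,0]

```text
time_s: 19.0
tcp_pos: [0.6217, 0.1082, 0.042]
tcp_rot: [-3.116, -0.478, 0.016]
ft_force: [-7.7, -0.5, 4.2]
opening: 0.0942
```

```bash
python3 bt.py .662 .054 15|tail -2
```

```text
z 0.06 0.14 988 [0.6627 0.0551]
z 0.222 0.243 291 [0.6629 0.0552]
```

Force rose to 7.7 N and the bottle stopped moving, so it stands against the back board. Retreating straight back, then up.

>>> play_rows:
  moves:
    - [-4,0,-2,0]
    - [-13,0,-7,0]
    - [-27,-1,-14,0]
    - [-40,-1,-21,0]
    - [-53,-2,-28,0]
    - [-53,-2,-28,0]
    - [-41,-2,-51,0]
    - [-25,-3,-81,0]
    - [-9,-4,-112,0]
    - [7,-5,-143,0]
    - [23,-6,-173,0]
    - [40,-6,-205,0]
    - [40,-6,-205,0]
    - [40,-6,-205,0]

```text
time_s: 20.27
tcp_pos: [0.5656, 0.1082, 0.2467]
tcp_rot: [-3.116, -0.486, 0.016]
ft_force: [-0.3, -1.2, -0.2]
opening: 0.094
```

```bash
python3 bt.py .662 .054 16; python3 - <<'E'
from h import *
t=load('top');r=load('side')
cv2.imwrite('pics/f1.png',cv2.resize(t['img'][130:280,140:360],None,fx=3.6,fy=3.6,interpolation=cv2.INTER_CUBIC))
cv2.imwrite('pics/f2.png',cv2.resize(r['img'][130:380,220:470],None,fx=2.4,fy=2.4,interpolation=cv2.INTER_CUBIC))
print('cap',px(r,399,172))
E
```

```text
{'time_s': 20.2667, 'joint_positions': [0.0671, 0.0255, 1.865, 0.0024, 0.7641, 1.6141], 'tcp_pos': [0.5656, 0.1082, 0.2467], 'tcp_rot': [-3.1161, -0.4864, 0.0162], 'ft_force': [-0.2622, -1.2195, -0.2149], 'opening': 0.094}
[[ 0.884  0.028  0.467]
 [ 0.014 -0.999  0.033]
 [ 0.467 -0.022 -0.884]] tilt 27.9 az of z 4.0
z 0.06 0.14 972 [0.6628 0.055 ]
z 0.222 0.243 299 [0.6628 0.0548]
cap [ 7.46784491e-01  4.42287668e-01 -1.44548884e-04]
```

View pics/f1.png

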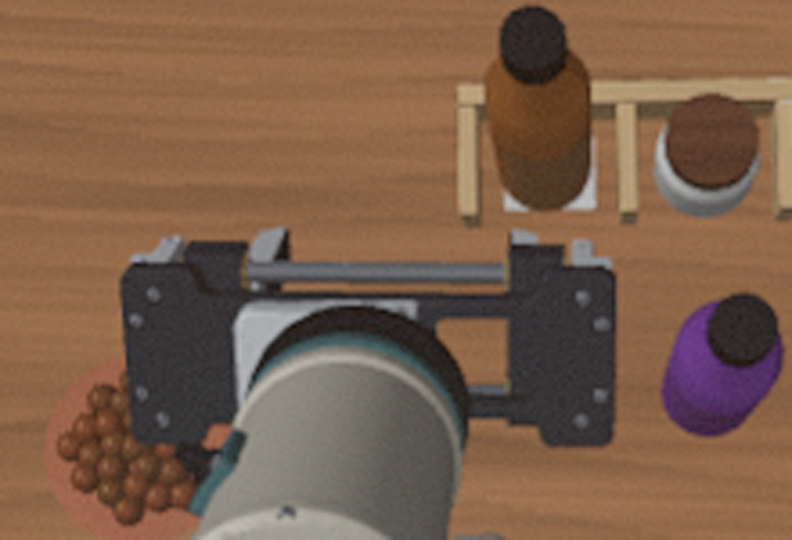

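View pics/f2.png

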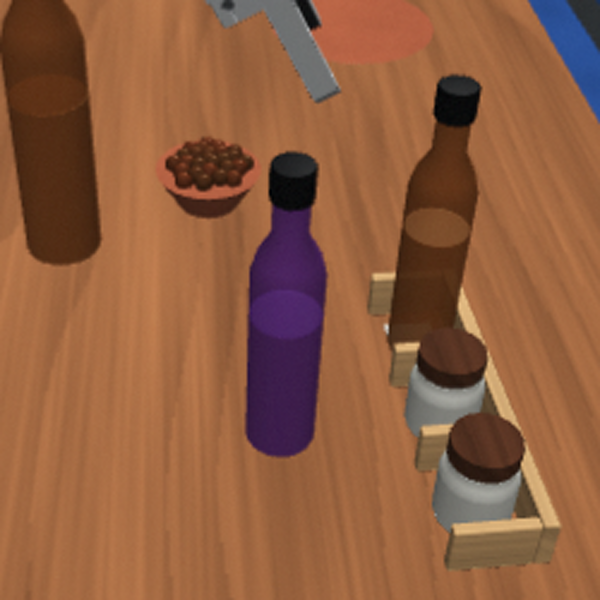

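The bottle stands upright in the bay on the paper (top crop 540,190), against the back board and between the dividers. The purple bottle, large bottle, bowl and jars look unmoved. The arm is clear.

```bash
python3 -c "
from bench import robot
print(robot.hand_in())"
```

```text
the job is handed in; nothing more can be done
None
```

The small amber bottle now stands upright in the empty bay, against the back board, and the job is handed in. The arm's clock read about 20 s of the 54 s allowed.

- **Tilting the tool:** A downward-pointing tool could not push the bottle, because the gripper body would have hit its top. I leaned the tool back about 27° by asking for out-of-reach poses in free space.
- **The push:** Contact was about 30–40 mm above the counter. I used both fingers first, then only the right one, so the wide gripper body stayed clear of the purple bottle. The bottle drifted 5 mm right and later 5 mm left of the line, and I re-engaged twice to steer it back.
- **Final position:** The bottle is at about (0.663, 0.055). My estimate of the target was (0.661, 0.053), so it is about 2 mm off centre, within calibration accuracy.
- **Upright and seated:** Body and cap fits agree to within 0.2 mm. It stopped moving as the force rose to 7.7 N, the highest reading I saw, and it did not shift when the arm withdrew.
- **Other objects:** In the last pictures the purple bottle, large bottle, bowl and jars look unmoved. The stone was outside the final close-ups, but the arm never went down near it.

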